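# Draw a slide tray out to its end stop with a pull hook

### The arm

A 6-joint arm with a two-finger parallel gripper is mounted at the origin on a cart in front of the work surface, level with it; the furniture and walls round the work are solid. World frame = base frame: x ahead of the robot, y to its left, z up, the work surface at z = 0. Lengths are in m, angles in rad, forces in N, time in s.
With the tool pointing down it reaches from about 0.225 to 0.875 m from the base axis. Payload 3.4 kg.
Tool frame: the origin (TCP) lies midway between the tips of the shut fingers; the grasp point (between the pads) lies 19 mm behind it (manip.grip_point_offset is the distance from the TCP to the grasp point, in m); z points along the fingers, y is the line along which they close (so a half turn about z gives the same grasp; the last joint's range is limited). The gripper opens to 85 mm and grips with 20 to 120 N. Pads are 22 mm wide; open, the fingers measure 114 mm over their backs; the gripper's body (76 mm by 85 mm) begins 54 mm behind the grasp point. The pads swing forward as they close: fully open they stand 13 mm farther back than shut.
Start: joints at [-1.249, 0.276, 1.505, -0, 1.361, -0.121], TCP at [0.246, -0.52, 0.231] pointing down, gripper open.
Joint ranges: [-2.89, 2.89], [-0.75, 2.08], [0.22, 2.7], [-1.18, 4.32], [0.11, 2.71], [-2.7, 2.7]. Speed limits (rad/s): [2.57, 2.57, 3.14, 3.14, 3.14, 3.14].

### API

Orientations are given as a unit quaternion [w, x, y, z].
In Python, from rig import manip gives the robot as it stands.
- The arm moves only by the shell command python3 -m handwheel 'ROWS' [FORCE]. ROWS is JSON, a list of rows, each an object with "translation": the shift along the tool's x, y, z in m, a list of three; "angular": the turn, a rotation vector about the tool's x, y, z in degrees, a list of three; "hand": the closure, from 0 (fully open) to 1 (shut). A call has 1 to 10 rows; each row shifts and turns the commanded pose from where the row before left it, along the tool's axes as they then stand; what a row does not reach is not made up. A row lasts 1/12 s, in which the tool goes at most 41.7 mm and 7.16 degrees, less where a joint would pass 70% of its speed; a pose out of reach is approached as far as the arm can. A call with a gripper value outside its range is refused whole. The fingers move at their own pace and stop on an object; FORCE is the grip in N (left out, the last holds). Time passes only in rows, so rows that do not move let the fingers close. It gives the time, the measured TCP pose, the force, the opening and the grip force at its end, in the units of the state.
- manip.get_state(): the state, without advancing time (a new reading comes with each control period).
- manip.get_image(name): name is "side" or "top" or "wrist"; returns the picture (480x640x3 uint8, red, green, blue); there is no depth.
- manip.camera_info(name): a dict with "camera_matrix" (3x3 intrinsics, pixels), "k1" (the pictures are not rectified: a ray, as slopes to the right and down, at radius r is drawn at 1 + k1 r^2 times it, then the intrinsics apply), "eye" and "orientation" of the camera in the world; the wrist camera has in their place "tool_from_camera" (4x4, takes a point from camera to tool coordinates, whose origin is the TCP and whose axes are the flange's). Camera axes: x right, y down, z forward; pixel columns grow to the right and rows downward; lengths in m; the calibration is good to about 2 mm. A picture is of the moment at which its call begins: read the wrist's pose just before it. camera_info takes no time and is no camera call.
- manip.sign_off(): hands the job in; it is judged then, once.
The state is a dict: "clock": time; "qpos": joint angles; "qd": joint speeds; "effort": joint torques, N m; "position": TCP position; "ee_rot": TCP orientation; "contact_force": force on the tool from outside, world axes, zero at the start; "moment": the same for the moment, N m; "width": finger opening in m; "gripper_force": force on a finger pad.
Only numpy, scipy, OpenCV 4.12 (cv2) and the standard library are available. Lean on these libraries where they do the work, as an engineer would, in place of code of your own. Each camera call takes 0.05 s, during which the arm holds its last target. There are 200 camera calls.

### The job

Take the orange pull hook from its black cradle, drop its point into the finger hole in the steel lip of the blue-fronted slide tray and, with the hook alone, draw the tray gently out of the white staining chamber until you feel it come up against its end stop; hold a light steady pull of 10 to 15 N against the stop for about a second, and never load the tray with more than 20 N. Then unhook without pushing the tray back in and lay the hook back in its cradle as it lay before. Do not disturb the jar and the two bottles standing by.

Things in the scene. Friction and masses are not known exactly. Their poses are not given: they have to be found in the camera images.
- chamber: White staining chamber for slides, 170 (x) x 130 (y) x 76 (z) mm, fixed. Origin: centre of its underside, on the bench. The tray slides out along its -x. The slide drags with about 3 N and the tray stays where it is left. The rigid end stop is met with the hole between 85 and 109 mm farther out than when the tray is fully in; where exactly cannot be seen, only felt.
- tray: Slide tray in the chamber, starting 0 to 40 mm out: glass slides, blue front panel 126 mm wide and 62 mm high, steel lip 52 mm wide, 6 mm thick, standing out 42 mm from the panel (its top 48 mm, its underside 42 mm above the bench, free below). Axes as the chamber's. Origin: 113 mm behind (+x of) the hole's centre, 48 mm below the lip's top.
- tray_hole (a point): Centre of the finger hole in the lip, at the level of the lip's top face. Round through hole, 14 mm diameter, 24 mm in front of the panel's middle plane (21 mm from its face). With the tray fully in it lies at x = -113 mm, y = 0, z = 48 mm in the chamber's frame.
- hook: Pull hook, loose, about 0.12 kg. Orange flat-sided handle 100 (x) x 16 (y) x 20 (z) mm; origin: centre of the handle's underside. An 8 mm round steel shank leaves the +x end 10 mm above the underside, runs to x = 90 mm and turns straight down to a rounded point at z = -18 mm (24 mm below the shank). Grasp across the 16 mm, at the middle, from above. Axes in the cradle: the cradle's.
- hook_tip (a point): Lowest end of the hook's point: in the hook's frame x = 90, y = 0, z = -18 mm.
- cradle: Black cradle, fixed: base 120 x 60 x 8 mm with two yokes 12 mm thick at x = +40 and -40 mm; the handle rests on them, underside 36 mm above the bench, between posts 22 mm apart that rise to 57 mm. Between the yokes (68 mm) there is room for fingers. Origin: centre of its underside.
- cradle_seat (a point): Where the origin of the hook (middle of the handle's underside) lies in the cradle: 36 mm above the cradle's origin.
- jar: Specimen jar with a lid, 52 x 51 x 62 mm, standing beside the chamber on its +y side; origin at the centre of its underside. Leave alone.
- stain: Violet dropper bottle, 42 x 42 x 99 mm, standing beside the chamber on its -y side; origin at the centre of its underside. Leave alone.
- oil: Small brown bottle with a black cap, 33 x 33 x 66 mm, standing on the -y side of the cradle; origin at the centre of its underside. Leave alone.
There are look-alikes about, which are no part of the job. What is meant by the hook is not red or turquoise, and is the larger of those in its own colour.

How it is judged:
On the way, in this order (a step that is already met when the one before it is completed fails the run):
1. the point of the hook is down in the finger hole, its end below the lip's underside (horizontal distance between hook_tip and tray_hole below 0.008 m and z of hook_tip in the frame of tray_hole below -0.007 m), for 0.1 s.
2. the hook, hanging in the hole with its shank clear of the lip, holds a pull of 7 to 20 N on the tray, toward the robot, at the end stop (hole at least 82 mm out) (x of tray_hole in the frame of chamber below -0.195 m and horizontal distance between hook_tip and tray_hole below 0.01 m and x of hook_tip in the frame of tray_hole below -0.001 m and z of hook_tip in the frame of tray_hole between -0.0235 and -0.006 m and contact force between hook and tray above 7 N), for 0.3 s.
At the end, for the whole second after the job is handed in: The tray stands out, its hole at least 79 mm farther out than when fully in; the hook lies released and still in its cradle, pointing as before: underside within 4 mm of the seat's height, middle within 12 mm of the seat, level and in line with the cradle within 0.15 rad (x of tray_hole in the frame of chamber below -0.192 m and horizontal distance between hook and cradle_seat below 0.012 m and z of hook in the frame of cradle_seat between -0.004 and 0.004 m and angle between the x axis of hook and the x axis of cradle, either way round below 0.15 rad and x of hook_tip in the frame of cradle_seat above 0.05 m and angle between hook's own z axis and vertical below 0.15 rad and linear speed of hook below 0.02 m/s); the robot touches nothing.
It fails at once if the hook loads the tray with more than 20 N (contact force between hook and tray above 20 N).
It fails at once if the robot touches the tray itself (contact force between any of the fingers, the arm and tray above 0.5 N).
It fails at once if the jar is moved more than 15 mm (distance of jar from where it was at the start of the episode above 0.015 m).
It fails at once if the violet bottle is moved more than 15 mm (distance of stain from where it was at the start of the episode above 0.015 m).
It fails at once if the brown bottle is moved more than 15 mm (distance of oil from where it was at the start of the episode above 0.015 m).
It also fails if it takes over 72 s, if anything falls off the work surface, if the arm or the gripper's body presses on something with over 40 N, if the wrist force passes 120 N, or if a joint passes its speed limit or range.

## Working session

There is one attempt and no reset: what is moved stays moved. The work goes in short steps, Python scripts to look and compute and a shell command to move; the robot and the scene stay as the last step left them, time stands still between calls to the robot, and variables do not carry over. Pictures are saved under pics/ and viewed, at most 12 in all, crops included, and the job is handed in when it is done.

```bash
ls; mkdir -p pics; python3 - <<'E'
from rig import manip
import cv2,numpy as np
for n in ["side","top"]:
    im=manip.get_image(n); cv2.imwrite(f"pics/{n}0.png",im[:,:,::-1])
    print(n,manip.camera_info(n))
s=manip.get_state(); print(s); print(manip.camera_info("wrist"),manip.grip_point_offset)
E
```

```text
pics
side {'camera_matrix': array([[435.81620941,   0.        , 321.99094053],
       [  0.        , 435.81620941, 240.53604964],
       [  0.        ,   0.        ,   1.        ]]), 'k1': -0.050974753314494, 'eye': array([ 0.21164019, -0.73903119,  0.492859  ]), 'orientation': array([-0.5040065 ,  0.82623379, -0.22073597,  0.12079241])}
top {'camera_matrix': array([[478.40311383,   0.        , 323.39383017],
       [  0.        , 478.40311383, 237.51506929],
       [  0.        ,   0.        ,   1.        ]]), 'k1': -0.06332799247520833, 'eye': array([ 0.51255026, -0.05190322,  1.00811255]), 'orientation': array([ 0.02782072, -0.69740011,  0.71578152, -0.02271354])}
{'clock': 0.1, 'qpos': array([-1.24902634e+00,  2.76535018e-01,  1.50601556e+00, -1.50452534e-05,
        1.36070208e+00, -1.20990468e-01]), 'qd': array([ 0.00018958, -0.00031514, -0.00170501,  0.00070223, -0.00239735,
       -0.00084335]), 'effort': array([ 2.07017423e-03, -4.17698514e+01, -2.46404761e+01,  8.85436322e-06,
        5.77435727e-03, -9.10496212e-07]), 'position': array([ 0.24619392, -0.5191016 ,  0.23052075]), 'ee_rot': array([-8.25088500e-04,  9.75594631e-01,  2.19577838e-01, -9.05029539e-05]), 'contact_force': array([-0.30076026,  0.00953909,  0.02466101]), 'moment': array([-0.00985297, -0.04914136,  0.03616039]), 'gripper_force': 0.0, 'width': 0.08556236680988685}
{'camera_matrix': array([[332.52714359,   0.        , 319.48658692],
       [  0.        , 332.52714359, 239.67870668],
       [  0.        ,   0.        ,   1.        ]]), 'k1': -0.06270711187424387, 'tool_from_camera': array([[ 2.18016338e-04, -9.57366349e-01, -2.88876488e-01,
         7.49706472e-02],
       [ 9.99999930e-01,  2.96292730e-04, -2.27240253e-04,
         7.40352457e-04],
       [ 3.03144175e-04, -2.88876418e-01,  9.57366347e-01,
        -1.41623885e-01],
       [ 0.00000000e+00,  0.00000000e+00,  0.00000000e+00,
         1.00000000e+00]])} 0.0187
```

View pics/top0.png

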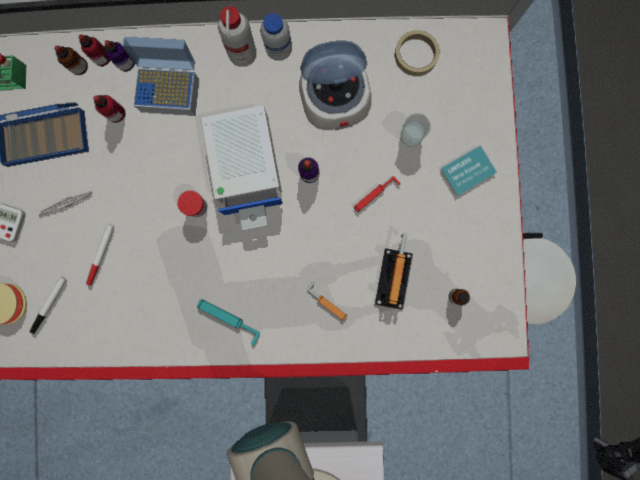

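View pics/side0.png

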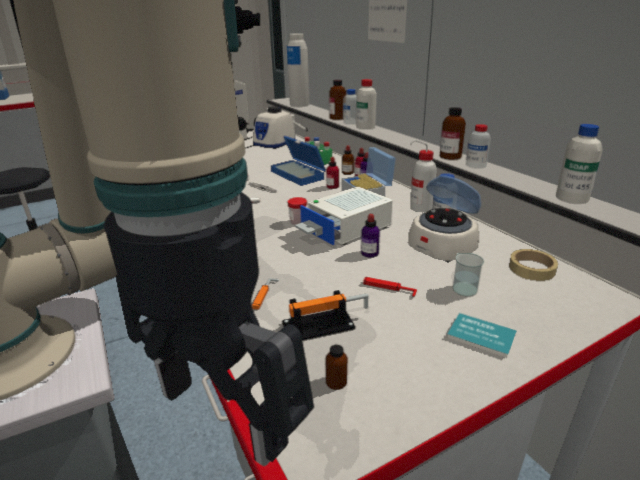

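Top view: the large orange hook lies in the cradle around (396,277) with its point near (403,236). The chamber is at (240,150), the lip hole near (253,217), and the oil bottle at (460,297).

```bash
cat > h.py <<'E'
import numpy as np, cv2
from rig import manip
from scipy.spatial.transform import Rotation as R
def quat(q): return R.from_quat(q,scalar_first=True)
def cam(n,state=None):
    c=manip.camera_info(n)
    if n=="wrist":
        T=c["tool_from_camera"]; r=quat(state["ee_rot"]).as_matrix()
        return c, r@T[:3,:3], state["position"]+r@T[:3,3]
    return c, quat(c["orientation"]).as_matrix(), c["eye"]
def ray(C,uv):
    c,Rm,e=C
    uv=np.asarray(uv,float).reshape(-1,1,2)
    # radial k1 model
    p=cv2.undistortPointsIter(uv,c["camera_matrix"],np.array([c["k1"],0,0,0.]),None,None,(3,50,1e-10)).reshape(-1,2)
    return np.c_[p,np.ones(len(p))]@Rm.T
def plane(C,uv,z):
    d=ray(C,uv); return C[2]+d*((z-C[2][2])/d[:,2])[:,None]
def proj(C,P):
    c,Rm,e=C
    q=(np.asarray(P,float).reshape(-1,3)-e)@Rm; s=q[:,:2]/q[:,2:]
    s=s*(1+c["k1"]*(s**2).sum(1,keepdims=True)); K=c["camera_matrix"]
    return s*[K[0,0],K[1,1]]+K[:2,2]
def mask(im,lo,hi,minarea=30):
    hsv=cv2.cvtColor(im,cv2.COLOR_RGB2HSV); m=cv2.inRange(hsv,lo,hi)
    cs,_=cv2.findContours(m,cv2.RETR_EXTERNAL,cv2.CHAIN_APPROX_NONE)
    return m,sorted([c for c in cs if cv2.contourArea(c)>minarea],key=cv2.contourArea,reverse=True)
E
python3 - <<'E'
from h import *
im=cv2.imread("pics/top0.png")[:,:,::-1].copy(); C=cam("top")
m,cs=mask(im,(8,150,120),(20,255,255))
for c in cs[:3]:
    r=cv2.minAreaRect(c); b=cv2.boxPoints(r); w=plane(C,b,.056)[:,:2]
    print("orange",r,plane(C,[r[0]],.056)[0].round(4), np.linalg.norm(w-np.roll(w,1,0),axis=1).round(4)); 
    e=w[1]-w[0]; f=w[2]-w[1]; l=e if np.linalg.norm(e)>np.linalg.norm(f) else f; print("yaw",np.degrees(np.arctan2(l[1],l[0])))
m,cs=mask(im,(105,150,60),(125,255,255))
for c in cs[:4]:
    r=cv2.minAreaRect(c); print("blue",np.round(r[0],1),np.round(r[1],1),r[2],plane(C,[r[0]],.062)[0].round(4))
print("hole guess",plane(C,[(253,217)],.048), "tip",plane(C,[(403,236)],.046))
a=cv2.resize(im[90:250,180:340],(400,400),interpolation=cv2.INTER_CUBIC);b=cv2.resize(im[220:320,350:450],(400,400),interpolation=cv2.INTER_CUBIC)
cv2.imwrite("pics/crop1.png",np.hstack([a,b])[:,:,::-1])
E
```

```text
orange ((396.84063720703125, 278.736572265625), (7.9361958503723145, 49.47088623046875), 10.007980346679688) [ 0.495  -0.1895  0.056 ] [0.0157 0.0981 0.0158 0.0981]
yaw -12.012827774208482
orange ((331.6078186035156, 307.65985107421875), (32.61952590942383, 5.670310020446777), 37.5685920715332) [ 0.4414 -0.0586  0.056 ] [0.0643 0.0112 0.0643 0.0112]
yaw -128.9226913879959
blue [144.5  93. ] [22. 17.] 90.0 [0.8892 0.3156 0.062 ]
blue [249.9 205.6] [ 6.5 62.4] 78.95905303955078 [0.6482 0.0992 0.062 ]
blue [272.5  23. ] [18. 17.] 90.0 [1.0304 0.0484 0.062 ]
blue [ 39.3 109.6] [ 3.7 43.5] 78.69007110595703 [0.8642 0.5414 0.062 ]
hole guess [[0.62674034 0.09549515 0.048     ]] tip [[ 0.58036605 -0.20647616  0.046     ]]
```

View pics/crop1.png

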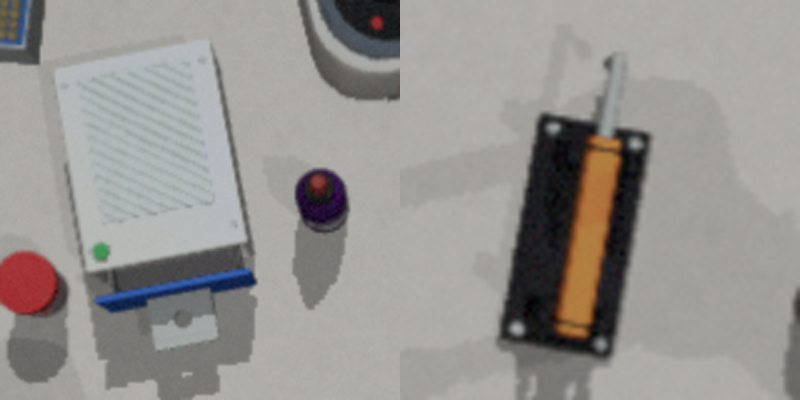

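```bash
cat >> h.py <<'E'
def go(p,yaw,st=None,flat=True):
    """shift in current tool axes (mm) and turn (deg) to pose: tool down, tool x at yaw (deg)"""
    st=st or manip.get_state(); r=quat(st["ee_rot"])
    y=np.radians(yaw); Rt=np.c_[[np.cos(y),np.sin(y),0],[np.sin(y),-np.cos(y),0],[0,0,-1]]
    rot=(r.inv()*R.from_matrix(Rt)).as_rotvec(degrees=True)
    d=np.asarray(p)-st["position"]
    print("now",st["position"].round(4),"turn",rot.round(2),"| shift before turn mm",(1e3*r.inv().apply(d)).round(1),"| after turn mm",(1e3*Rt.T@d).round(1))
E
python3 - <<'E'
from h import *
go([.495,-.1895,.2],-12)
E
```

```text
now [ 0.2462 -0.5191  0.2305] turn [-9.000e-02  2.000e-02  3.737e+01] | shift before turn mm [ 366.  -191.2   30.9] | after turn mm [ 174.8 -374.1   30.5]
```

```bash
python3 -m handwheel '[{"translation":[0,0,0],"angular":[0,0,6.23],"hand":0},{"translation":[0,0,0],"angular":[0,0,6.23],"hand":0},{"translation":[0,0,0],"angular":[0,0,6.23],"hand":0},{"translation":[0,0,0],"angular":[0,0,6.23],"hand":0},{"translation":[0,0,0],"angular":[0,0,6.23],"hand":0},{"translation":[0,0,0],"angular":[0,0,6.23],"hand":0}]' 40 && python3 -m handwheel '[{"translation":[0.0175,-0.0374,0.003],"angular":[0,0,0],"hand":0},{"translation":[0.0175,-0.0374,0.003],"angular":[0,0,0],"hand":0},{"translation":[0.0175,-0.0374,0.003],"angular":[0,0,0],"hand":0},{"translation":[0.0175,-0.0374,0.003],"angular":[0,0,0],"hand":0},{"translation":[0.0175,-0.0374,0.003],"angular":[0,0,0],"hand":0},{"translation":[0.0175,-0.0374,0.003],"angular":[0,0,0],"hand":0},{"translation":[0.0175,-0.0374,0.003],"angular":[0,0,0],"hand":0},{"translation":[0.0175,-0.0374,0.003],"angular":[0,0,0],"hand":0},{"translation":[0.0175,-0.0374,0.003],"angular":[0,0,0],"hand":0},{"translation":[0.0175,-0.0374,0.003],"angular":[0,0,0],"hand":0}]' && python3 -m handwheel '[{"translation":[0,0,0],"angular":[0,0,0],"hand":0},{"translation":[0,0,0],"angular":[0,0,0],"hand":0}]'; python3 - <<'E'
from h import *
go([.495,-.1895,.2],-12)
st=manip.get_state(); im=manip.get_image("wrist"); cv2.imwrite("pics/w1.png",im[:,:,::-1])
C=cam("wrist",st); m,cs=mask(im,(8,150,100),(20,255,255),200)
for c in cs[:3]:
    r=cv2.minAreaRect(c); b=cv2.boxPoints(r); w=plane(C,b,.056)[:,:2]; e=w[1]-w[0]; f=w[2]-w[1]; l=e if np.linalg.norm(e)>np.linalg.norm(f) else f
    print(np.round(r[0]),plane(C,[r[0]],.056)[0].round(4),np.linalg.norm(e),np.linalg.norm(f),np.degrees(np.arctan2(l[1],l[0])))
E
```

```text
clock: 0.6
position: [0.2463, -0.5193, 0.2308]
ee_rot: [-0.0, 0.994, -0.107, -0.0]
contact_force: [-0.3, -0.6, 1.0]
width: 0.0852
gripper_force: 0.0
clock: 1.43
position: [0.496, -0.1882, 0.2009]
ee_rot: [-0.0, 0.995, -0.105, -0.0]
contact_force: [0.7, -0.4, -0.1]
width: 0.0855
gripper_force: 0.0
clock: 1.6
position: [0.496, -0.1881, 0.2006]
ee_rot: [-0.0, 0.995, -0.102, -0.001]
contact_force: [0.3, -0.5, 0.5]
width: 0.0854
gripper_force: 0.0
now [ 0.496  -0.1881  0.2006] turn [-0.01  0.08  0.26] | shift before turn mm [-0.7  1.5  0.6] | after turn mm [-0.6  1.5  0.6]
[324. 224.] [ 0.4985 -0.1929  0.056 ] 0.014491867505310453 0.0851703175435874 168.93752615150345
[217. 287.] [ 0.4585 -0.0813  0.056 ] 0.01186092397917287 0.05096327264178771 -128.34180533303163
```

View pics/w1.png

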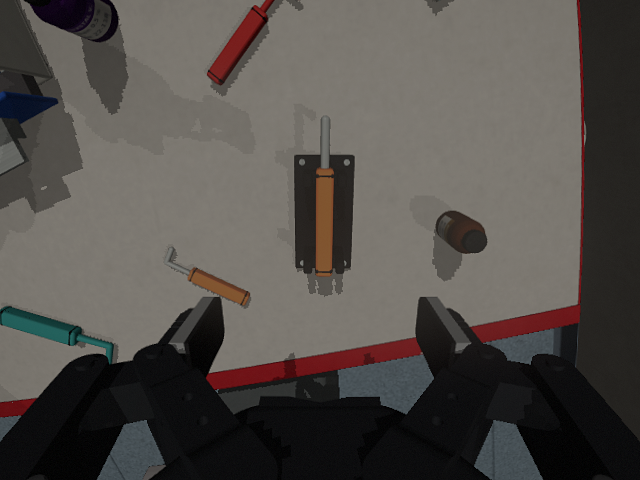

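Wrist view: the hook is in the cradle with handle ends at (325,168) and (323,276), and the shank's bend at (325,117). The cradle screws are at (302,161), (347,161), (301,264) and (346,264).

```bash
python3 - <<'E'
from h import *
st=manip.get_state(); C=cam("wrist",st)
w=plane(C,[(302,161),(347,161),(301,264),(346,264)],.009)[:,:2]; print(w.round(4),w.mean(0)); d=w[:2].mean(0)-w[2:].mean(0); print("cradle yaw",np.degrees(np.arctan2(d[1],d[0])),np.linalg.norm(d))
e=plane(C,[(325,170),(323.3,275)],.056)[:,:2]; t=plane(C,[(325,117)],.05)[0,:2]
print("ends",e,e.mean(0),np.linalg.norm(e[0]-e[1]),"bend",t,np.linalg.norm(t-e.mean(0)), np.degrees(np.arctan2(*(t-e[1])[::-1])))
go([.497,-.192,.12],-11.7)
E
```

```text
[[ 0.5525 -0.1838]
 [ 0.5434 -0.227 ]
 [ 0.4474 -0.159 ]
 [ 0.4375 -0.2063]] [ 0.49519956 -0.19402935]
cradle yaw -12.181514062395612 0.1079091763447236
ends [[ 0.54347003 -0.20422273]
 [ 0.44962734 -0.18337112]] [ 0.49654869 -0.19379692] 0.09613137142852803 bend [ 0.58573893 -0.21300834] 0.09123583756224168 -12.283965266738246
now [ 0.4952 -0.1895  0.2008] turn [ 0.03  0.08 -0.17] | shift before turn mm [ 2.3  2.  80.8] | after turn mm [ 2.2  2.  80.8]
```

```bash
python3 -m handwheel '[{"translation":[0.001,0.003,0.027],"angular":[0,0,0],"hand":0},{"translation":[0,0,0.027],"angular":[0,0,0],"hand":0},{"translation":[0,0,0.027],"angular":[0,0,0],"hand":0},{"translation":[0,0,0],"angular":[0,0,0],"hand":0},{"translation":[0,0,0],"angular":[0,0,0],"hand":0}]' ; python3 - <<'E'
from h import *
S=[]
st=manip.get_state(); im=manip.get_image("wrist"); cv2.imwrite("pics/w2.png",im[:,:,::-1])
C=cam("wrist",st); m,cs=mask(im,(8,100,60),(22,255,255),200)
c=cs[0]; r=cv2.minAreaRect(c); b=cv2.boxPoints(r); print(b.round(1).tolist())
w=plane(C,b,.056)[:,:2]; e=w[1]-w[0]; f=w[2]-w[1]; l=e if np.linalg.norm(e)>np.linalg.norm(f) else f
print(plane(C,[r[0]],.056)[0].round(4),np.linalg.norm(e),np.linalg.norm(f),np.degrees(np.arctan2(l[1],l[0])))
for i in range(3):
    go([.4958,-.193,.028],-12.2); manip.get_image("wrist")
E
```

```text
clock: 2.07
position: [0.494, -0.1943, 0.1195]
ee_rot: [-0.0, 0.994, -0.106, -0.002]
contact_force: [-0.1, -0.8, -0.4]
width: 0.086
gripper_force: 0.0
[[304.0, 190.0], [327.0, 190.0], [327.0, 313.0], [304.0, 313.0]]
[ 0.4995 -0.1925  0.056 ] 0.014189424825483736 0.08518251538344529 168.26147624511194
now [ 0.4954 -0.1947  0.1209] turn [ 0.03 -0.01  0.08] | shift before turn mm [-0.  -1.8 92.9] | after turn mm [ 0.  -1.8 92.9]
now [ 0.4962 -0.1949  0.1217] turn [ 0.06 -0.13  0.1 ] | shift before turn mm [-1.  -1.8 93.7] | after turn mm [-0.8 -1.7 93.7]
now [ 0.4966 -0.1948  0.1221] turn [ 0.07 -0.19  0.12] | shift before turn mm [-1.5 -1.7 94.1] | after turn mm [-1.2 -1.6 94.1]
```

View pics/w2.png

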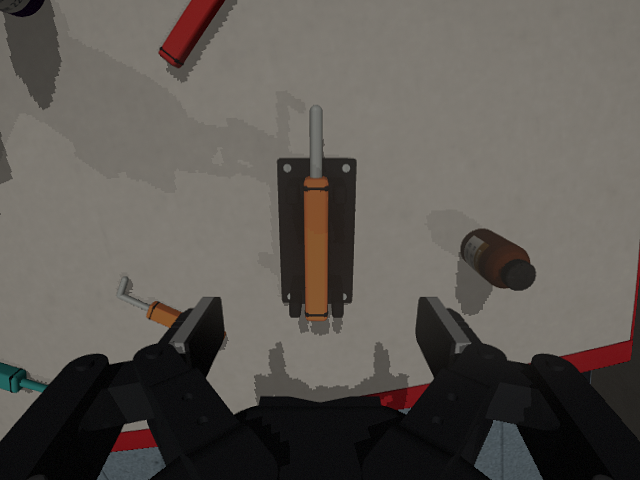

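Wrist view from lower down: the handle runs straight along column 316, rows 178–320, so it is aligned, with a lateral offset of about −1.7 mm. The brown bottle is clear of the fingers. I'll descend and grip.

```bash
python3 -m handwheel '[{"translation":[0,-0.0017,0.023],"angular":[0,0,0],"hand":0},{"translation":[0,0,0.025],"angular":[0,0,0],"hand":0},{"translation":[0,0,0.025],"angular":[0,0,0],"hand":0},{"translation":[0,0,0.0125],"angular":[0,0,0],"hand":0},{"translation":[0,0,0.007],"angular":[0,0,0],"hand":0},{"translation":[0,0,0],"angular":[0,0,0],"hand":0}]' && python3 -m handwheel '[{"translation":[0,0,0],"angular":[0,0,0],"hand":0.6},{"translation":[0,0,0],"angular":[0,0,0],"hand":0.7},{"translation":[0,0,0],"angular":[0,0,0],"hand":0.8},{"translation":[0,0,0],"angular":[0,0,0],"hand":1},{"translation":[0,0,0],"angular":[0,0,0],"hand":1},{"translation":[0,0,0],"angular":[0,0,0],"hand":1},{"translation":[0,0,0],"angular":[0,0,0],"hand":1},{"translation":[0,0,0],"angular":[0,0,0],"hand":1}]' 80
```

```text
clock: 2.77
position: [0.496, -0.1917, 0.0275]
ee_rot: [-0.0, 0.995, -0.105, -0.0]
contact_force: [-0.1, -0.6, -0.2]
width: 0.0855
gripper_force: 0.0
clock: 3.43
position: [0.4964, -0.1919, 0.0285]
ee_rot: [0.0, 0.995, -0.105, 0.001]
contact_force: [-1.0, 0.0, 5.8]
width: 0.0149
gripper_force: 78.5
```

```bash
python3 -m handwheel '[{"translation":[0,0,-0.008],"angular":[0,0,0],"hand":1},{"translation":[0,0,-0.016],"angular":[0,0,0],"hand":1},{"translation":[0,0,-0.02],"angular":[0,0,0],"hand":1},{"translation":[0,0,-0.02],"angular":[0,0,0],"hand":1},{"translation":[0,0,-0.016],"angular":[0,0,0],"hand":1},{"translation":[0,0,0],"angular":[0,0,0],"hand":1},{"translation":[0,0,0],"angular":[0,0,0],"hand":1}]'; python3 - <<'E'
from h import *
im=cv2.imread("pics/top0.png")[:,:,::-1].copy(); C=cam("top")
uv=np.array([(55,72),(208,42),(243,243),(88,272)])*.4+[180,90]
w=plane(C,uv,.076)[:,:2]; print(w.round(4)); 
print("sides",np.linalg.norm(w-np.roll(w,-1,0),axis=1))
d=(w[0]+w[1]-w[2]-w[3])/2; e=(w[0]+w[3]-w[1]-w[2])/2
print("yaw",np.degrees(np.arctan2(d[1],d[0])),np.degrees(np.arctan2(-e[0],e[1]))); c=w.mean(0)
m,cs=mask(im,(105,150,60),(125,255,255)); r=cv2.boxPoints(cv2.minAreaRect(cs[1])); w2=plane(C,r,.062)[:,:2]
e=[w2[1]-w2[0],w2[2]-w2[1]]; e=max(e,key=np.linalg.norm); print("panel",np.degrees(np.arctan2(e[1],e[0])),np.linalg.norm(e))
yaw=np.arctan2(d[1],d[0]); h=plane(C,[(252.8,217.6)],.048)[0,:2]; u=np.array([np.cos(yaw),np.sin(yaw)]); v=np.array([-u[1],u[0]])
print("centre",c,"hole",h,"in chamber",(h-c)@u,(h-c)@v)
st=manip.get_state(); print(st["contact_force"],st["width"])
E
```

```text
clock: 4.02
position: [0.4963, -0.1918, 0.1083]
ee_rot: [0.0, 0.995, -0.105, 0.001]
contact_force: [-0.6, 0.2, -0.7]
width: 0.0148
gripper_force: 78.0
[[0.8249 0.1917]
 [0.8454 0.0679]
 [0.6812 0.0425]
 [0.6617 0.1657]]
sides [0.1254376  0.1661182  0.12474893 0.1652801 ]
yaw 8.928634762971258 9.218007099386483
panel -80.50808491608757 0.12498296330448734
centre [0.75329226 0.11695782] hole [0.62553025 0.09591894] in chamber -0.12947916718150737 -0.0009547433595457256
[-0.5641047   0.15611962 -0.73432618] 0.014801111682625283
```

```bash
python3 - <<'E'
from h import *
go([.507,.0767,.108],9.2)
E
```

```text
now [ 0.4963 -0.1918  0.1083] turn [  0.04  -0.08 -21.21] | shift before turn mm [-4.540e+01 -2.648e+02  1.000e-01] | after turn mm [  53.5 -263.3    0.3]
```

```bash
python3 -m handwheel '[{"translation":[-0.0055,-0.0331,0],"angular":[0,0,0],"hand":1},{"translation":[-0.0057,-0.0331,0],"angular":[0,0,0],"hand":1},{"translation":[-0.0057,-0.0331,0],"angular":[0,0,0],"hand":1},{"translation":[-0.0057,-0.0331,0],"angular":[0,0,0],"hand":1},{"translation":[-0.0057,-0.0331,0],"angular":[0,0,0],"hand":1},{"translation":[-0.0057,-0.0331,0],"angular":[0,0,0],"hand":1},{"translation":[-0.0057,-0.0331,0],"angular":[0,0,0],"hand":1},{"translation":[-0.0057,-0.0331,0],"angular":[0,0,0],"hand":1}]' && python3 -m handwheel '[{"translation":[0,0,0],"angular":[0,0,-5.3],"hand":1},{"translation":[0,0,0],"angular":[0,0,-5.3],"hand":1},{"translation":[0,0,0],"angular":[0,0,-5.3],"hand":1},{"translation":[0,0,0],"angular":[0,0,-5.3],"hand":1},{"translation":[0,0,0],"angular":[0,0,0],"hand":1},{"translation":[0,0,0],"angular":[0,0,0],"hand":1}]'; python3 - <<'E'
from h import *
go([.507,.0767,.108],9.2)
st=manip.get_state(); im=manip.get_image("wrist"); cv2.imwrite("pics/w3.png",im[:,:,::-1])
np.save("w3.npy",st,allow_pickle=True)
E
```

```text
clock: 4.68
position: [0.5052, 0.0783, 0.1061]
ee_rot: [0.0, 0.995, -0.105, -0.002]
contact_force: [0.4, -0.1, -1.8]
width: 0.0152
gripper_force: 78.3
clock: 5.18
position: [0.5057, 0.0768, 0.1065]
ee_rot: [-0.0, 0.997, 0.079, -0.001]
contact_force: [-0.3, -0.0, -2.1]
width: 0.0145
gripper_force: 78.5
now [0.5057 0.0768 0.1065] turn [-0.02  0.16 -0.14] | shift before turn mm [ 1.2  0.3 -1.6] | after turn mm [ 1.3  0.3 -1.5]
```

View pics/w3.png

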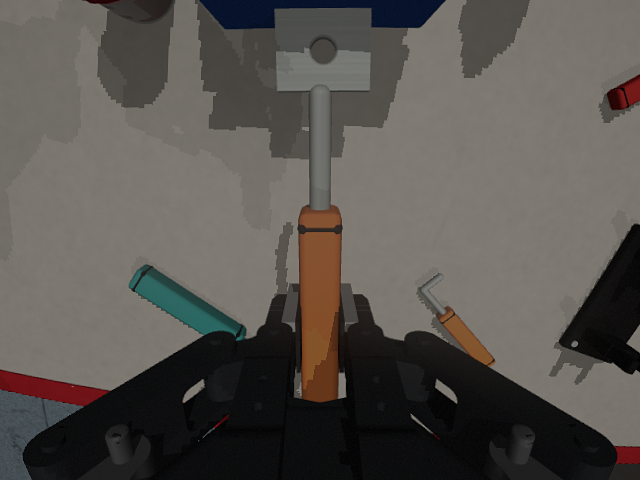

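Wrist view: the hook is held in line with the tool. The shank runs along column 320 from row 210 to its end at row 86, and the hole is at (323,50) in the lip.

```bash
python3 - <<'E'
from h import *
st=np.load("w3.npy",allow_pickle=True).item(); C=cam("wrist",st); r=quat(st["ee_rot"]); p=st["position"]; z=p[2]
im=cv2.cvtColor(cv2.imread("pics/w3.png"),cv2.COLOR_BGR2GRAY)
sub=im[30:72,300:346]; 
print(sub[::3,::3])
k=cv2.connectedComponentsWithStats((sub<115).astype(np.uint8)); print(k[2],k[3]+[300,30])
T=lambda uv,zz:(1e3*r.inv().apply(plane(C,uv,zz)-p)).round(1)
print("hole tool",T([(323,50)],.048),"world",plane(C,[(323,50)],.048))
print("shank end",T([(320,86),(320,210)],z+.018),"handle",T([(300,208),(341,208),(300,230),(341,230)],z+.028))
print("lip edges", T([(276,90),(370,91),(275,9),(372,9)],.048))
E
```

```text
[[ 79  78  78  79  78  78  79  78  78  79  78  79  78  78  79  79]
 [ 78  78  78  78  78  78  78  79  79  79  79  79  77  78  77  77]
 [ 79  79  79  79  79  75  65  62  63  67  72  80  79  80  79  80]
 [ 78  79  79  79  71  56  41  55  55  41  50  71  79  80  80  80]
 [ 79  80  79  81  64  53  67  69  69  67  65  56  77  78  79  79]
 [ 78  78  77  67  41  67  66  68  68  68  69  55  66  79  79  79]
 [ 79  77 104  69  67  68  68  68  69  69  70  70  61  78  79  79]
 [ 76  74 117  98  69  68  69  69  68  70  69  68  72 120 119 120]
 [119 119 118 103  68  68  69  69  71  69  69  68  89 119 119 118]
 [117 118 118 119  75  68  69  70  69  69  69  73 115 118 119 119]
 [120 120 119 120 112  76  68  69  68  69  69 103 122 115 121 120]
 [117 117 117 117 118 114  95  79  79  90 106 117 117 117 117 116]
 [121 121 120 121 121 121 121 121 121 121 122 121 122 122 121 121]
 [116 116 117 117 118 118 118 119 118 118 118 118 118 119 120 119]]
[[   0   19   46   23  626]
 [   0    0   46   35 1306]] [[322.50159744  63.39456869]
 [322.4992343   44.31929556]]
hole tool [[122.9   2.2  58.1]] world [[0.62721538 0.0939852  0.048     ]]
shank end [[ 93.2   0.5 -18.3]
 [ 49.6   0.5 -18.1]] handle [[ 52.3  -6.4 -28.1]
 [ 52.4   7.8 -28.2]
 [ 44.4  -6.6 -28.1]
 [ 44.4   7.9 -28.1]]
lip edges [[102.3 -24.1  58.2]
 [101.8  28.6  58.2]
 [143.4 -23.5  58.1]
 [143.4  28.3  58. ]]
```

```bash
python3 -m handwheel '[{"translation":[0.0165,0.0017,0],"angular":[0,0,0],"hand":1},{"translation":[0.0169,0,0],"angular":[0,0,0],"hand":1},{"translation":[0,0,0.02],"angular":[0,0,0],"hand":1},{"translation":[0,0,0.02],"angular":[0,0,0],"hand":1},{"translation":[0,0,0],"angular":[0,0,0],"hand":1},{"translation":[0,0,0],"angular":[0,0,0],"hand":1}]'; python3 - <<'E'
from h import *
im=manip.get_image("side"); st=manip.get_state(); C=cam("side"); r=quat(st["ee_rot"])
tip=st["position"]+r.apply([.0895,.0005,.010]); print("tip",tip, st["position"],st["contact_force"])
uv=proj(C,[tip,[.6272,.094,.048]]); print(uv)
u,v=uv.mean(0).astype(int); a=im[v-45:v+45,u-60:u+60]
st=manip.get_state(); w=manip.get_image("wrist"); 
cv2.imwrite("pics/s1.png",np.hstack([cv2.resize(a,(480,360),interpolation=cv2.INTER_CUBIC),cv2.resize(w[100:420,180:460],(315,360))])[:,:,::-1]); print(u-60,v-45)
E
```

```text
clock: 5.73
position: [0.5387, 0.0803, 0.0666]
ee_rot: [-0.0, 0.997, 0.079, -0.002]
contact_force: [0.2, 0.4, -1.2]
width: 0.0147
gripper_force: 78.4
tip [0.62818458 0.09400937 0.05755186] [0.53974869 0.08030746 0.067644  ] [ 0.18843614  0.23442057 -1.32865194]
[[308.61045529 221.8188261 ]
 [308.39275615 225.57247482]]
248 178
```

View pics/s1.png

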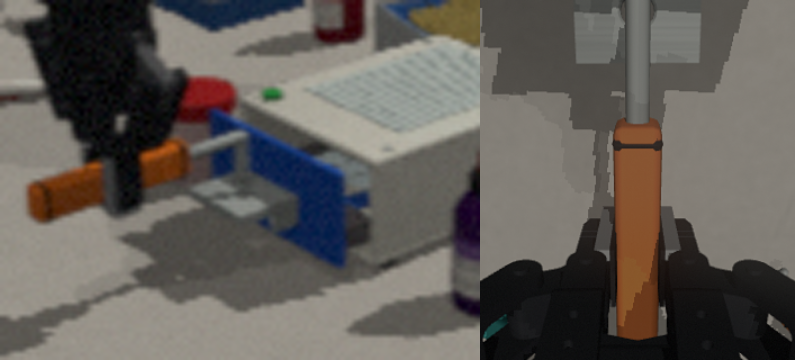

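The side view (left) shows the point poised just above the lip over the hole. The wrist view (right) shows the shank covering the hole on the lip's centreline. I'll lower in small steps and watch the force.

```bash
python3 -m handwheel '[{"translation":[0,0,0.004],"angular":[0,0,0],"hand":1},{"translation":[0,0,0.003],"angular":[0,0,0],"hand":1},{"translation":[0,0,0.002],"angular":[0,0,0],"hand":1},{"translation":[0,0,0.001],"angular":[0,0,0],"hand":1},{"translation":[0,0,0],"angular":[0,0,0],"hand":1}]'; python3 -m handwheel '[{"translation":[0,0,0.001],"angular":[0,0,0],"hand":1},{"translation":[0,0,0.001],"angular":[0,0,0],"hand":1},{"translation":[0,0,0],"angular":[0,0,0],"hand":1}]';
```

```text
clock: 6.25
position: [0.5399, 0.0804, 0.0577]
ee_rot: [0.0, 0.997, 0.08, -0.0]
contact_force: [0.0, -0.8, -2.0]
width: 0.0148
gripper_force: 78.4
clock: 6.5
position: [0.5399, 0.0804, 0.0557]
ee_rot: [0.0, 0.997, 0.08, -0.0]
contact_force: [-0.3, 0.6, -1.8]
width: 0.0147
gripper_force: 78.4
```

```bash
python3 -m handwheel '[{"translation":[0,0,0.001],"angular":[0,0,0],"hand":1},{"translation":[0,0,0.001],"angular":[0,0,0],"hand":1},{"translation":[0,0,0],"angular":[0,0,0],"hand":1}]'; python3 -m handwheel '[{"translation":[0,0,0.001],"angular":[0,0,0],"hand":1},{"translation":[0,0,0.001],"angular":[0,0,0],"hand":1},{"translation":[0,0,0],"angular":[0,0,0],"hand":1}]'
```

```text
clock: 6.75
position: [0.5399, 0.0804, 0.0536]
ee_rot: [0.0, 0.997, 0.08, -0.0]
contact_force: [-0.0, -0.3, -1.4]
width: 0.015
gripper_force: 78.4
clock: 7.0
position: [0.5399, 0.0804, 0.0516]
ee_rot: [0.0, 0.997, 0.08, -0.0]
contact_force: [0.7, 0.5, -1.2]
width: 0.0148
gripper_force: 78.4
```

```bash
python3 -m handwheel '[{"translation":[0,0,0.002],"angular":[0,0,0],"hand":1},{"translation":[0,0,0.002],"angular":[0,0,0],"hand":1},{"translation":[0,0,0],"angular":[0,0,0],"hand":1}]'; python3 -m handwheel '[{"translation":[0,0,0.002],"angular":[0,0,0],"hand":1},{"translation":[0,0,0.0015],"angular":[0,0,0],"hand":1},{"translation":[0,0,0],"angular":[0,0,0],"hand":1},{"translation":[0,0,0],"angular":[0,0,0],"hand":1}]'; python3 -m handwheel '[{"translation":[-0.001,0,0],"angular":[0,0,0],"hand":1},{"translation":[-0.001,0,0],"angular":[0,0,0],"hand":1},{"translation":[0,0,0],"angular":[0,0,0],"hand":1}]'
```

```text
clock: 7.25
position: [0.5397, 0.0804, 0.0473]
ee_rot: [0.0, 0.997, 0.08, -0.0]
contact_force: [0.3, 0.7, -0.5]
width: 0.0149
gripper_force: 78.4
clock: 7.58
position: [0.5399, 0.0804, 0.0441]
ee_rot: [0.0, 0.997, 0.08, -0.0]
contact_force: [0.7, -0.1, -2.0]
width: 0.0148
gripper_force: 78.4
clock: 7.83
position: [0.5377, 0.0801, 0.0443]
ee_rot: [0.0, 0.997, 0.08, -0.0]
contact_force: [0.9, -0.0, -1.7]
width: 0.0148
gripper_force: 78.4
```

```bash
python3 -m handwheel '[{"translation":[-0.001,0,0],"angular":[0,0,0],"hand":1},{"translation":[-0.001,0,0],"angular":[0,0,0],"hand":1},{"translation":[-0.001,0,0],"angular":[0,0,0],"hand":1},{"translation":[-0.001,0,0],"angular":[0,0,0],"hand":1},{"translation":[-0.001,0,0],"angular":[0,0,0],"hand":1},{"translation":[-0.001,0,0],"angular":[0,0,0],"hand":1}]'; python3 -m handwheel '[{"translation":[-0.002,0,0],"angular":[0,0,0],"hand":1},{"translation":[-0.002,0,0],"angular":[0,0,0],"hand":1},{"translation":[-0.002,0,0],"angular":[0,0,0],"hand":1},{"translation":[-0.002,0,0],"angular":[0,0,0],"hand":1},{"translation":[-0.002,0,0],"angular":[0,0,0],"hand":1},{"translation":[-0.002,0,0],"angular":[0,0,0],"hand":1}]'
```

```text
clock: 8.33
position: [0.5331, 0.0792, 0.0445]
ee_rot: [0.0, 0.997, 0.08, 0.001]
contact_force: [2.9, 0.5, -2.7]
width: 0.0148
gripper_force: 78.3
clock: 8.83
position: [0.5202, 0.0771, 0.0444]
ee_rot: [0.0, 0.997, 0.08, 0.0]
contact_force: [3.0, -0.6, -1.0]
width: 0.015
gripper_force: 78.4
```

```bash
for i in 1; do python3 -m handwheel '[{"translation":[-0.002,0,0],"angular":[0,0,0],"hand":1},{"translation":[-0.002,0,0],"angular":[0,0,0],"hand":1},{"translation":[-0.002,0,0],"angular":[0,0,0],"hand":1},{"translation":[-0.002,0,0],"angular":[0,0,0],"hand":1},{"translation":[-0.002,0,0],"angular":[0,0,0],"hand":1},{"translation":[-0.002,0,0],"angular":[0,0,0],"hand":1},{"translation":[-0.002,0,0],"angular":[0,0,0],"hand":1},{"translation":[-0.002,0,0],"angular":[0,0,0],"hand":1},{"translation":[-0.002,0,0],"angular":[0,0,0],"hand":1},{"translation":[-0.002,0,0],"angular":[0,0,0],"hand":1}]'; done;  python3 -m handwheel '[{"translation":[-0.002,0,0],"angular":[0,0,0],"hand":1},{"translation":[-0.002,0,0],"angular":[0,0,0],"hand":1},{"translation":[-0.002,0,0],"angular":[0,0,0],"hand":1},{"translation":[-0.002,0,0],"angular":[0,0,0],"hand":1},{"translation":[-0.002,0,0],"angular":[0,0,0],"hand":1},{"translation":[-0.002,0,0],"angular":[0,0,0],"hand":1},{"translation":[-0.002,0,0],"angular":[0,0,0],"hand":1},{"translation":[-0.002,0,0],"angular":[0,0,0],"hand":1}]'
```

```text
clock: 9.67
position: [0.5004, 0.074, 0.0443]
ee_rot: [0.0, 0.997, 0.08, 0.0]
contact_force: [3.1, -0.6, -2.2]
width: 0.015
gripper_force: 78.5
clock: 10.33
position: [0.4846, 0.0714, 0.0443]
ee_rot: [0.0, 0.997, 0.08, 0.0]
contact_force: [3.4, -1.6, 0.2]
width: 0.0147
gripper_force: 78.5
```

```bash
cat > chk.py <<'E'
import sys; from rig import manip
s=manip.get_state(); f=s["contact_force"]; print(s["clock"],s["position"].round(4),f.round(1)); sys.exit(bool(f[0]>5.5))
E
python3 -m handwheel '[{"translation":[-0.001,0,0],"angular":[0,0,0],"hand":1},{"translation":[-0.001,0,0],"angular":[0,0,0],"hand":1},{"translation":[-0.001,0,0],"angular":[0,0,0],"hand":1},{"translation":[-0.001,0,0],"angular":[0,0,0],"hand":1},{"translation":[-0.001,0,0],"angular":[0,0,0],"hand":1},{"translation":[-0.001,0,0],"angular":[0,0,0],"hand":1},{"translation":[-0.001,0,0],"angular":[0,0,0],"hand":1},{"translation":[-0.001,0,0],"angular":[0,0,0],"hand":1}]' >/dev/null && python3 chk.py &&
python3 -m handwheel '[{"translation":[-0.0005,0,0],"angular":[0,0,0],"hand":1},{"translation":[-0.0005,0,0],"angular":[0,0,0],"hand":1}]' >/dev/null && python3 chk.py && python3 -m handwheel '[{"translation":[-0.0005,0,0],"angular":[0,0,0],"hand":1},{"translation":[-0.0005,0,0],"angular":[0,0,0],"hand":1}]' >/dev/null && python3 chk.py && python3 -m handwheel '[{"translation":[-0.0005,0,0],"angular":[0,0,0],"hand":1},{"translation":[-0.0005,0,0],"angular":[0,0,0],"hand":1}]' >/dev/null && python3 chk.py && python3 -m handwheel '[{"translation":[-0.0005,0,0],"angular":[0,0,0],"hand":1},{"translation":[-0.0005,0,0],"angular":[0,0,0],"hand":1}]' >/dev/null && python3 chk.py && python3 -m handwheel '[{"translation":[-0.0005,0,0],"angular":[0,0,0],"hand":1},{"translation":[-0.0005,0,0],"angular":[0,0,0],"hand":1}]' >/dev/null && python3 chk.py && python3 -m handwheel '[{"translation":[-0.0005,0,0],"angular":[0,0,0],"hand":1},{"translation":[-0.0005,0,0],"angular":[0,0,0],"hand":1}]' >/dev/null && python3 chk.py && python3 -m handwheel '[{"translation":[-0.0005,0,0],"angular":[0,0,0],"hand":1},{"translation":[-0.0005,0,0],"angular":[0,0,0],"hand":1}]' >/dev/null && python3 chk.py && python3 -m handwheel '[{"translation":[-0.0005,0,0],"angular":[0,0,0],"hand":1},{"translation":[-0.0005,0,0],"angular":[0,0,0],"hand":1}]' >/dev/null && python3 chk.py
```

```text
11.0 [0.4768 0.0702 0.0443] [ 3.  -0.7 -1.2]
11.1667 [0.4758 0.07   0.0443] [ 3.2 -1.4 -1. ]
11.3333 [0.4749 0.0699 0.0443] [ 3.3 -2.2 -1.3]
11.5 [0.4739 0.0697 0.0443] [ 3.2 -1.6 -1.8]
11.6667 [0.4729 0.0695 0.0443] [ 3.5 -0.4 -0.3]
11.8333 [0.4719 0.0694 0.0443] [ 3.2 -1.  -0.4]
12.0 [0.4709 0.0693 0.0443] [ 3.1 -1.2 -1.4]
12.1667 [0.4698 0.0691 0.0443] [ 3.7 -1.2 -1.5]
12.3333 [0.4689 0.069  0.0443] [ 2.8 -1.  -1.4]
```

Still free. I'll continue the same way.

```bash

python3 -m handwheel '[{"translation":[-0.0005,0,0],"angular":[0,0,0],"hand":1},{"translation":[-0.0005,0,0],"angular":[0,0,0],"hand":1}]' >/dev/null && python3 chk.py && python3 -m handwheel '[{"translation":[-0.0005,0,0],"angular":[0,0,0],"hand":1},{"translation":[-0.0005,0,0],"angular":[0,0,0],"hand":1}]' >/dev/null && python3 chk.py && python3 -m handwheel '[{"translation":[-0.0005,0,0],"angular":[0,0,0],"hand":1},{"translation":[-0.0005,0,0],"angular":[0,0,0],"hand":1}]' >/dev/null && python3 chk.py && python3 -m handwheel '[{"translation":[-0.0005,0,0],"angular":[0,0,0],"hand":1},{"translation":[-0.0005,0,0],"angular":[0,0,0],"hand":1}]' >/dev/null && python3 chk.py && python3 -m handwheel '[{"translation":[-0.0005,0,0],"angular":[0,0,0],"hand":1},{"translation":[-0.0005,0,0],"angular":[0,0,0],"hand":1}]' >/dev/null && python3 chk.py && python3 -m handwheel '[{"translation":[-0.0005,0,0],"angular":[0,0,0],"hand":1},{"translation":[-0.0005,0,0],"angular":[0,0,0],"hand":1}]' >/dev/null && python3 chk.py && python3 -m handwheel '[{"translation":[-0.0005,0,0],"angular":[0,0,0],"hand":1},{"translation":[-0.0005,0,0],"angular":[0,0,0],"hand":1}]' >/dev/null && python3 chk.py && python3 -m handwheel '[{"translation":[-0.0005,0,0],"angular":[0,0,0],"hand":1},{"translation":[-0.0005,0,0],"angular":[0,0,0],"hand":1}]' >/dev/null && python3 chk.py && python3 -m handwheel '[{"translation":[-0.0005,0,0],"angular":[0,0,0],"hand":1},{"translation":[-0.0005,0,0],"angular":[0,0,0],"hand":1}]' >/dev/null && python3 chk.py && python3 -m handwheel '[{"translation":[-0.0005,0,0],"angular":[0,0,0],"hand":1},{"translation":[-0.0005,0,0],"angular":[0,0,0],"hand":1}]' >/dev/null && python3 chk.py && python3 -m handwheel '[{"translation":[-0.0005,0,0],"angular":[0,0,0],"hand":1},{"translation":[-0.0005,0,0],"angular":[0,0,0],"hand":1}]' >/dev/null && python3 chk.py && python3 -m handwheel '[{"translation":[-0.0005,0,0],"angular":[0,0,0],"hand":1},{"translation":[-0.0005,0,0],"angular":[0,0,0],"hand":1}]' >/dev/null && python3 chk.py
```

```text
12.5 [0.4679 0.0688 0.0443] [ 2.7 -0.7 -1.2]
12.6667 [0.4669 0.0686 0.0443] [ 4.2 -1.5 -1.2]
12.8333 [0.4659 0.0685 0.0443] [ 3.4 -1.  -1.3]
13.0 [0.4649 0.0683 0.0443] [ 3.3 -1.5 -0.4]
13.1667 [0.464  0.0681 0.0443] [ 3.5 -1.7 -0.5]
13.3333 [0.463  0.068  0.0443] [ 3.9 -1.3 -0.6]
13.5 [0.462  0.0678 0.0443] [ 3.1 -0.8 -1.2]
13.6667 [0.4613 0.0677 0.0443] [ 4.4 -1.  -2.2]
13.8333 [0.4612 0.0676 0.0444] [ 6.4 -0.1 -2.9]
```

```bash
python3 -m handwheel '[{"translation":[0,0,0],"angular":[0,0,0],"hand":1}]' >/dev/null && python3 chk.py; python3 -m handwheel '[{"translation":[-0.0005,0,0],"angular":[0,0,0],"hand":1}]' >/dev/null && python3 chk.py;  python3 -m handwheel '[{"translation":[-0.0005,0,0],"angular":[0,0,0],"hand":1},{"translation":[0,0,0],"angular":[0,0,0],"hand":1}]' >/dev/null ; python3 chk.py
```

```text
13.9167 [0.4612 0.0676 0.0444] [ 5.5 -1.  -3.2]
14.0 [0.4612 0.0676 0.0444] [ 7.3  0.5 -3.4]
14.1667 [0.4611 0.0676 0.0445] [ 6.6  0.4 -2.9]
```

```bash
python3 -m handwheel '[{"translation":[-0.0005,0,0],"angular":[0,0,0],"hand":1},{"translation":[-0.0005,0,0],"angular":[0,0,0],"hand":1},{"translation":[0,0,0],"angular":[0,0,0],"hand":1}]' >/dev/null ; python3 chk.py;  python3 -m handwheel '[{"translation":[-0.0005,0,0],"angular":[0,0,0],"hand":1},{"translation":[-0.0005,0,0],"angular":[0,0,0],"hand":1},{"translation":[0,0,0],"angular":[0,0,0],"hand":1}]' >/dev/null ; python3 chk.py
```

```text
14.4167 [0.461  0.0675 0.0446] [ 9.2  1.1 -5.4]
14.6667 [0.4609 0.0675 0.0446] [11.2  1.6 -6.6]
```

```bash
python3 -m handwheel '[{"translation":[-0.0004,0,0],"angular":[0,0,0],"hand":1},{"translation":[0,0,0],"angular":[0,0,0],"hand":1},{"translation":[0,0,0],"angular":[0,0,0],"hand":1},{"translation":[0,0,0],"angular":[0,0,0],"hand":1},{"translation":[0,0,0],"angular":[0,0,0],"hand":1}]' >/dev/null ; python3 chk.py;  python3 -m handwheel '[{"translation":[0,0,0],"angular":[0,0,0],"hand":1},{"translation":[0,0,0],"angular":[0,0,0],"hand":1},{"translation":[0,0,0],"angular":[0,0,0],"hand":1},{"translation":[0,0,0],"angular":[0,0,0],"hand":1},{"translation":[0,0,0],"angular":[0,0,0],"hand":1},{"translation":[0,0,0],"angular":[0,0,0],"hand":1},{"translation":[0,0,0],"angular":[0,0,0],"hand":1},{"translation":[0,0,0],"angular":[0,0,0],"hand":1}]' >/dev/null ; python3 chk.py; python3 - <<'E'
from h import *
st=manip.get_state(); im=manip.get_image("wrist"); a=im[80:330,200:440]
s=manip.get_image("side"); C=cam("side"); t=st["position"]+quat(st["ee_rot"]).apply([.0895,0,.01]); u,v=proj(C,[t])[0].astype(int); b=s[v-45:v+45,u-60:u+60]
cv2.imwrite("pics/w4.png",np.hstack([cv2.resize(a,(360,375)),cv2.resize(b,(432,375),interpolation=cv2.INTER_CUBIC)])[:,:,::-1])
E
```

```text
15.0833 [0.4606 0.0674 0.0446] [ 9.8  1.  -6.9]
15.75 [0.4603 0.0674 0.0446] [ 9.7  1.  -6.7]
```

View pics/w4.png

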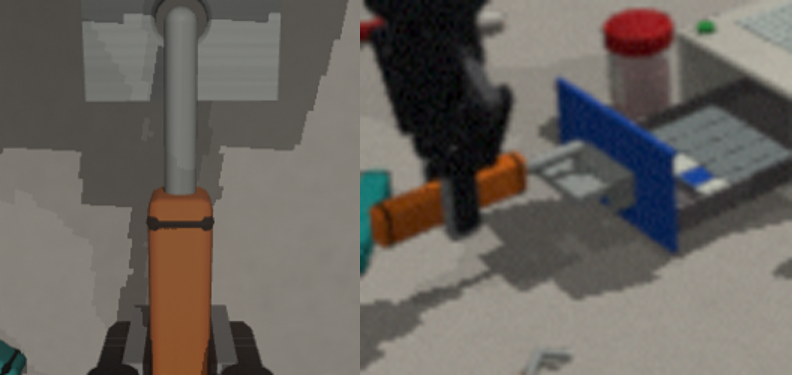

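The wrist view shows the point at the front rim of the hole, with the shank's end still at row 86 or so, so the hook hasn't tipped. The side view shows the tray well out with the shank above the lip. I'll grip harder, add a little pull and hold for over a second.

```bash
python3 -m handwheel '[{"translation":[0,0,0],"angular":[0,0,0],"hand":1},{"translation":[-0.0005,0,0],"angular":[0,0,0],"hand":1},{"translation":[-0.0003,0,0],"angular":[0,0,0],"hand":1},{"translation":[0,0,0],"angular":[0,0,0],"hand":1}]' 120 >/dev/null ; python3 chk.py;  python3 -m handwheel '[{"translation":[-0.0003,0,0],"angular":[0,0,0],"hand":1},{"translation":[0,0,0],"angular":[0,0,0],"hand":1},{"translation":[0,0,0],"angular":[0,0,0],"hand":1}]' >/dev/null ; python3 chk.py
```

```text
16.1833 [0.4601 0.0673 0.0447] [11.4  2.1 -7. ]
16.4333 [0.4599 0.0673 0.0447] [11.6  0.8 -7.3]
```

```bash
python3 -m handwheel '[{"translation":[0,0,0],"angular":[0,0,0],"hand":1},{"translation":[-0.0003,0,0],"angular":[0,0,0],"hand":1},{"translation":[0,0,0],"angular":[0,0,0],"hand":1},{"translation":[0,0,0],"angular":[0,0,0],"hand":1},{"translation":[0,0,0],"angular":[0,0,0],"hand":1}]' >/dev/null ; python3 chk.py;  python3 -m handwheel '[{"translation":[0,0,0],"angular":[0,0,0],"hand":1},{"translation":[-0.0002,0,0],"angular":[0,0,0],"hand":1},{"translation":[0,0,0],"angular":[0,0,0],"hand":1},{"translation":[0,0,0],"angular":[0,0,0],"hand":1},{"translation":[0,0,0],"angular":[0,0,0],"hand":1},{"translation":[0,0,0],"angular":[0,0,0],"hand":1},{"translation":[0,0,0],"angular":[0,0,0],"hand":1}]' >/dev/null ; python3 chk.py; python3 - <<'E'
from h import *
st=manip.get_state(); C=cam("side"); s=manip.get_image("side")
for y in np.arange(.05,.3): pass
t=st["position"]+quat(st["ee_rot"]).apply([.0895,0,.01]); u,v=proj(C,[t])[0].astype(int); b=s[v-30:v+30,u-40:u+40]
print(t)
cv2.imwrite("pics/s2.png",cv2.resize(b,(720,540),interpolation=cv2.INTER_CUBIC)[:,:,::-1])
E
```

```text
16.85 [0.4597 0.0672 0.0447] [10.7  2.  -7.5]
17.4333 [0.4594 0.0672 0.0447] [10.5  1.5 -8.5]
[0.54780566 0.0814544  0.03541572]
```

View pics/s2.png

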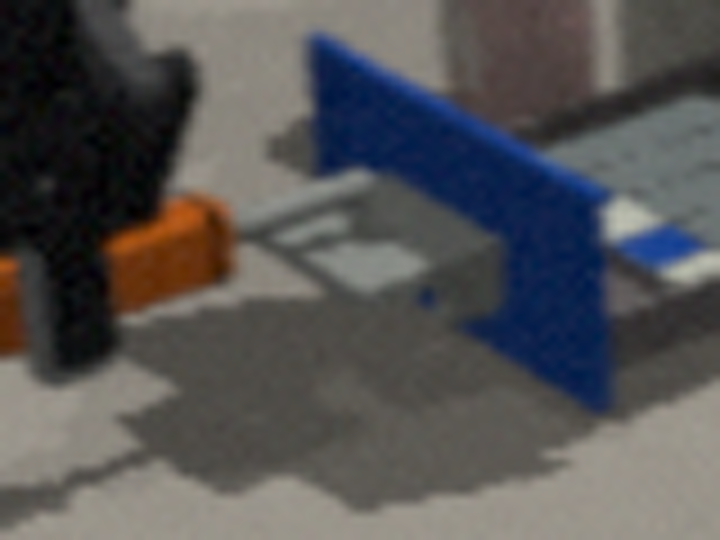

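The side view shows the point in the hole, the shank above the lip, and a steady pull of about 11–13 N held for more than 2 s. Now I'll ease off until the force is about zero, then lift out.

```bash
python3 -m handwheel '[{"translation":[0.001,0,0],"angular":[0,0,0],"hand":1},{"translation":[0.001,0,0],"angular":[0,0,0],"hand":1},{"translation":[0,0,0],"angular":[0,0,0],"hand":1}]' >/dev/null ; python3 chk.py;  python3 -m handwheel '[{"translation":[0.001,0,0],"angular":[0,0,0],"hand":1},{"translation":[0.001,0,0],"angular":[0,0,0],"hand":1},{"translation":[0,0,0],"angular":[0,0,0],"hand":1}]' >/dev/null ; python3 chk.py; python3 - <<'E'
from h import *
st=manip.get_state(); im=manip.get_image("wrist"); m,cs=mask(im,(8,100,60),(22,255,255),200); 
print("handle front row",cs[0][:,0,1].min(),[tuple(cv2.boundingRect(c)) for c in cs[:2]])
m3=cv2.imread("pics/w3.png")[:,:,::-1].copy(); m,cs=mask(m3,(8,100,60),(22,255,255),200); print("ref",cv2.boundingRect(cs[0]))
E
```

```text
17.7333 [0.4593 0.0672 0.0445] [ 7.   0.5 -3.6]
17.9833 [0.4592 0.0675 0.0443] [ 4.5  0.1 -1.7]
handle front row 232 [(299, 232, 43, 170), (474, 286, 77, 86)]
ref (299, 232, 43, 170)
```

```bash
python3 -m handwheel '[{"translation":[0.001,0,0],"angular":[0,0,0],"hand":1},{"translation":[0.001,0,0],"angular":[0,0,0],"hand":1},{"translation":[0,0,0],"angular":[0,0,0],"hand":1}]' >/dev/null ; python3 chk.py;  python3 -m handwheel '[{"translation":[0.001,0,0],"angular":[0,0,0],"hand":1},{"translation":[0.001,0,0],"angular":[0,0,0],"hand":1},{"translation":[0,0,0],"angular":[0,0,0],"hand":1}]' >/dev/null ; python3 chk.py; python3 -m handwheel '[{"translation":[0.001,0,0],"angular":[0,0,0],"hand":1},{"translation":[0,0,0],"angular":[0,0,0],"hand":1},{"translation":[0,0,0],"angular":[0,0,0],"hand":1}]' >/dev/null ; python3 chk.py; 
```

```text
18.2833 [0.4594 0.0678 0.0439] [ 0.3  0.6 -1. ]
18.5333 [0.4622 0.068  0.044 ] [ 0.2 -0.3 -1.3]
18.7833 [0.4639 0.0681 0.0442] [-0.1  0.5 -0.8]
```

```bash
python3 -m handwheel '[{"translation":[-0.0014,0,0],"angular":[0,0,0],"hand":1},{"translation":[0,0,0],"angular":[0,0,0],"hand":1},{"translation":[0,0,-0.003],"angular":[0,0,0],"hand":1},{"translation":[0,0,-0.003],"angular":[0,0,0],"hand":1},{"translation":[0,0,-0.003],"angular":[0,0,0],"hand":1}]' >/dev/null ; python3 chk.py; python3 -m handwheel '[{"translation":[0,0,-0.004],"angular":[0,0,0],"hand":1},{"translation":[0,0,-0.004],"angular":[0,0,0],"hand":1},{"translation":[0,0,-0.004],"angular":[0,0,0],"hand":1},{"translation":[0,0,-0.01],"angular":[0,0,0],"hand":1},{"translation":[0,0,-0.02],"angular":[0,0,0],"hand":1},{"translation":[0,0,-0.02],"angular":[0,0,0],"hand":1},{"translation":[0,0,0],"angular":[0,0,0],"hand":1}]' ; python3 chk.py; python3 - <<'E'
from h import *
im=manip.get_image("top"); C=cam("top"); m,cs=mask(im,(105,150,60),(125,255,255),30)
for c in cs[:4]:
    r=cv2.minAreaRect(c); print(np.round(r[0],1),plane(C,[r[0]],.062)[0].round(4))
go([.4964,-.1918,.108],-12.0)
E
```

```text
19.2 [0.4627 0.0679 0.0536] [ 0.2  0.3 -1.8]
clock: 19.78
position: [0.4654, 0.068, 0.1188]
ee_rot: [0.0, 0.997, 0.08, 0.004]
contact_force: [0.6, 0.6, 0.1]
width: 0.0139
gripper_force: 123.8
19.7833 [0.4654 0.068  0.1188] [0.6 0.6 0.1]
[144.9  93.2] [0.8887 0.3149 0.062 ]
[272.5  23. ] [1.0304 0.0484 0.062 ]
[257.  242.9] [0.5731 0.0862 0.062 ]
[ 50.7 115. ] [0.8514 0.5159 0.062 ]
now [0.4644 0.0679 0.1172] turn [-0.   -0.31 21.19] | shift before turn mm [ -9.9 261.5   9.4] | after turn mm [ 85.3 247.4   9.2]
```

```bash
python3 -m handwheel '[{"translation":[-0.0012,0.0327,0],"angular":[0,0,0],"hand":1},{"translation":[-0.0012,0.0327,0],"angular":[0,0,0],"hand":1},{"translation":[-0.0012,0.0327,0],"angular":[0,0,0],"hand":1},{"translation":[-0.0012,0.0327,0],"angular":[0,0,0],"hand":1},{"translation":[-0.0012,0.0327,0],"angular":[0,0,0],"hand":1},{"translation":[-0.0012,0.0327,0],"angular":[0,0,0],"hand":1},{"translation":[-0.0012,0.0327,0],"angular":[0,0,0],"hand":1},{"translation":[-0.0012,0.0327,0],"angular":[0,0,0],"hand":1}]' >/dev/null && python3 -m handwheel '[{"translation":[0,0,0],"angular":[0,0,5.3],"hand":1},{"translation":[0,0,0],"angular":[0,0,5.3],"hand":1},{"translation":[0,0,0],"angular":[0,0,5.3],"hand":1},{"translation":[0,0,0],"angular":[0,0,5.3],"hand":1},{"translation":[0,0,0],"angular":[0,0,0],"hand":1},{"translation":[0,0,0],"angular":[0,0,0],"hand":1},{"translation":[0,0,0],"angular":[0,0,0],"hand":1}]'; python3 - <<'E'
from h import *
st=manip.get_state(); im=manip.get_image("wrist"); cv2.imwrite("pics/w5.png",im[:,:,::-1])
np.save("w5.npy",st,allow_pickle=True)
for i in range(3):
    go([.4963,-.1918,.108],-12.05); manip.get_image("wrist")
E
```

```text
clock: 21.08
position: [0.4945, -0.1916, 0.1146]
ee_rot: [-0.0, 0.995, -0.104, -0.001]
contact_force: [0.5, 0.1, -1.0]
width: 0.0141
gripper_force: 123.8
now [ 0.4946 -0.1916  0.1148] turn [-0.01  0.05  0.14] | shift before turn mm [ 1.7 -0.2  6.8] | after turn mm [ 1.7 -0.2  6.8]
now [ 0.4948 -0.1917  0.115 ] turn [-0.01  0.03  0.12] | shift before turn mm [ 1.5 -0.2  7. ] | after turn mm [ 1.5 -0.2  7. ]
now [ 0.4948 -0.1917  0.1151] turn [-0.    0.02  0.1 ] | shift before turn mm [ 1.5 -0.2  7.1] | after turn mm [ 1.5 -0.2  7.1]
```

View pics/w5.png

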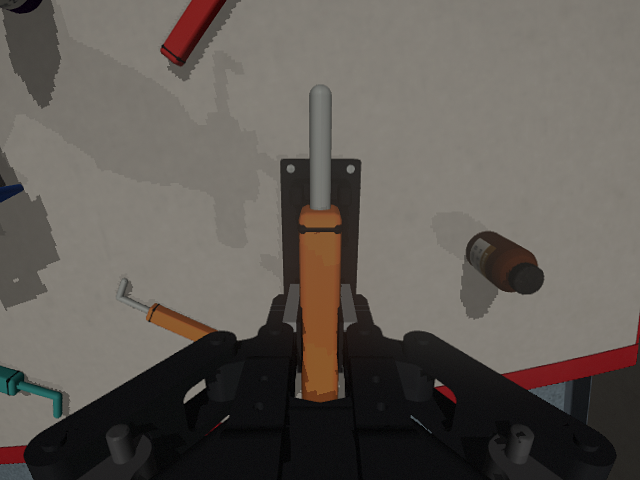

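The hook sits in the grip exactly as before (handle front row 208, shank end row 86, column 320). It's centred over the cradle, whose screws are at (291,169) and (351,168). I'll lower it to the original grasp height.

```bash
python3 -m handwheel '[{"translation":[0.0015,0,0.02],"angular":[0,0,0],"hand":1},{"translation":[0,0,0.02],"angular":[0,0,0],"hand":1},{"translation":[0,0,0.01],"angular":[0,0,0],"hand":1},{"translation":[0,0,0.005],"angular":[0,0,0],"hand":1},{"translation":[0,0,0],"angular":[0,0,0],"hand":1}]' >/dev/null; python3 chk.py; python3 -m handwheel '[{"translation":[0,0,0.005],"angular":[0,0,0],"hand":1},{"translation":[0,0,0.005],"angular":[0,0,0],"hand":1},{"translation":[0,0,0],"angular":[0,0,0],"hand":1}]' >/dev/null;python3 chk.py; python3 -m handwheel '[{"translation":[0,0,0.005],"angular":[0,0,0],"hand":1},{"translation":[0,0,0.005],"angular":[0,0,0],"hand":1},{"translation":[0,0,0],"angular":[0,0,0],"hand":1}]' >/dev/null;python3 chk.py
```

```text
21.7 [ 0.4956 -0.1917  0.0593] [ 0.2  0.4 -2.2]
21.95 [ 0.4963 -0.1921  0.05  ] [-1.5 -0.  -2.1]
22.2 [ 0.4958 -0.1919  0.0395] [-0.7  0.7 -1. ]
```

```bash
python3 -m handwheel '[{"translation":[0,0,0.004],"angular":[0,0,0],"hand":1},{"translation":[0,0,0.003],"angular":[0,0,0],"hand":1},{"translation":[0,0,0.002],"angular":[0,0,0],"hand":1},{"translation":[0,0,0.001],"angular":[0,0,0],"hand":1},{"translation":[0,0,0],"angular":[0,0,0],"hand":1}]' >/dev/null;python3 chk.py; python3 -m handwheel '[{"translation":[0,0,0.001],"angular":[0,0,0],"hand":1},{"translation":[0,0,0],"angular":[0,0,0],"hand":1},{"translation":[0,0,0],"angular":[0,0,0],"hand":1}]' >/dev/null;python3 chk.py
```

```text
22.6167 [ 0.4962 -0.1921  0.03  ] [ 0.   0.4 -1.4]
22.8667 [ 0.4965 -0.1922  0.0294] [ 0.2 -0.1 -0.6]
```

```bash
python3 -m handwheel '[{"translation":[0,0,0.0005],"angular":[0,0,0],"hand":1},{"translation":[0,0,0.0005],"angular":[0,0,0],"hand":1},{"translation":[0,0,0],"angular":[0,0,0],"hand":1}]' >/dev/null;python3 chk.py; python3 -m handwheel '[{"translation":[0,0,0],"angular":[0,0,0],"hand":0.75},{"translation":[0,0,0],"angular":[0,0,0],"hand":0.7},{"translation":[0,0,0],"angular":[0,0,0],"hand":0.6},{"translation":[0,0,0],"angular":[0,0,0],"hand":0.4},{"translation":[0,0,0],"angular":[0,0,0],"hand":0.2},{"translation":[0,0,0],"angular":[0,0,0],"hand":0},{"translation":[0,0,0],"angular":[0,0,0],"hand":0},{"translation":[0,0,0],"angular":[0,0,0],"hand":0},{"translation":[0,0,0],"angular":[0,0,0],"hand":0}]' 40
```

```text
23.1167 [ 0.4965 -0.1922  0.0287] [-0.8 -0.1  2.1]
clock: 23.87
position: [0.4964, -0.1922, 0.0283]
ee_rot: [0.0, 0.995, -0.105, -0.0]
contact_force: [0.4, 0.6, -0.6]
width: 0.0854
gripper_force: 0.0
```

```bash
python3 -m handwheel '[{"translation":[0,0,-0.01],"angular":[0,0,0],"hand":0},{"translation":[0,0,-0.02],"angular":[0,0,0],"hand":0},{"translation":[0,0,-0.035],"angular":[0,0,0],"hand":0},{"translation":[0,0,-0.04],"angular":[0,0,0],"hand":0},{"translation":[0,0,-0.04],"angular":[0,0,0],"hand":0},{"translation":[-0.025,0,-0.03],"angular":[0,0,0],"hand":0},{"translation":[0,0,0],"angular":[0,0,0],"hand":0},{"translation":[0,0,0],"angular":[0,0,0],"hand":0},{"translation":[0,0,0],"angular":[0,0,0],"hand":0}]'; python3 - <<'E'
from h import *
st=manip.get_state(); im=manip.get_image("wrist"); cv2.imwrite("pics/w6.png",im[:,:,::-1])
C=cam("wrist",st); m,cs=mask(im,(8,150,100),(20,255,255),200)
r=cv2.minAreaRect(cs[0]); b=cv2.boxPoints(r); w=plane(C,b,.056)[:,:2]; e=w[1]-w[0]; f=w[2]-w[1]; l=e if np.linalg.norm(e)>np.linalg.norm(f) else f
print(plane(C,[r[0]],.056)[0].round(4),np.linalg.norm(e),np.linalg.norm(f),np.degrees(np.arctan2(l[1],l[0])))
E
```

```text
clock: 24.62
position: [0.4717, -0.1868, 0.2033]
ee_rot: [0.0, 0.995, -0.105, 0.0]
contact_force: [-0.0, 0.5, -0.7]
width: 0.0853
gripper_force: 0.0
[ 0.4989 -0.1923  0.056 ] 0.014310561333073148 0.08472234364047944 168.3935607278574
```

View pics/w6.png

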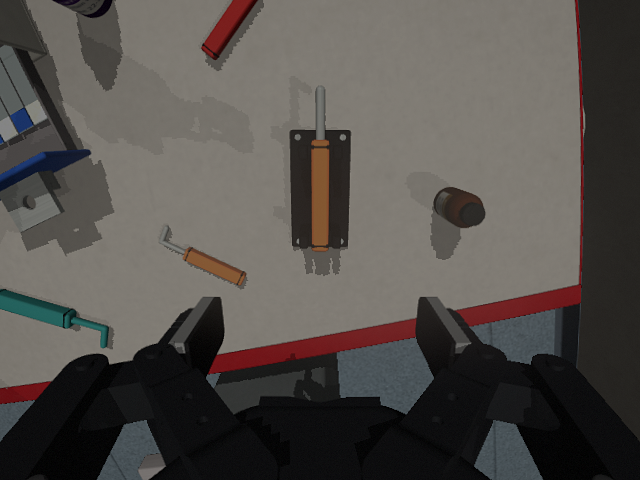

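The hook is back in its cradle at the original measured pose, to within 1 mm and 1°. The tray stands out and the gripper is clear of everything, so I'll hand in.

```bash
python3 -c "
from rig import manip
print(manip.sign_off())"
```

```text
the job is handed in; nothing more can be done
None
```

I drew the tray out to its end stop with the hook, held it there at about 10–14 N for over 2 s, then laid the hook back in its cradle and handed the job in at about 25 s; the sign-off returned no verdict.

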